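# Seat the pump unit on its pegged base

### The job

Put the larger of the two pump units on the grey base, so that the two upright pegs of the base come up through the two holes of its foot plate and the foot lies flat and fully home on the base; either way round will do. Let go of it there, and leave the smaller spare unit where it stands.

Things in the scene. Friction and masses are not known exactly. Their poses are not given: they have to be found in the camera images.
- pump_mid (a point): Larger pump unit, loose, 0.5 kg: aluminium foot plate 190 (x) x 70 (y) x 10 mm, a 31 mm through hole near each end (centres 65 mm either side of the middle along x); on it a dark flat-sided upright housing 64 (x) x 46 (y) mm, its top 100 mm above the foot's underside. Point: unit's centre, 50 mm above the underside. x from hole to hole, z up. Grip the upper housing across the 46 mm.
- seat (a point): The base, fixed: low grey casting 210 (x) x 90 (y) mm, flat top 18 mm above the bench, two upright steel pegs 65 mm either side of its middle along x, 30 mm high above the flat top: 20 mm thick for the lower 12 mm, then tapering to 8 mm. Point: middle of the flat top, between the pegs; x from peg to peg, z up. When the larger unit is home its centre is 50 mm above this point.
- spare_mid (a point): Smaller spare pump unit, loose, same materials, not to be used: foot plate 130 (x) x 60 (y) x 10 mm with two 21 mm holes 84 mm apart (too close together for the pegs), housing 42 (x) x 40 (y) mm, 70 mm high in all. Point: its centre, 35 mm above its underside; x from hole to hole, z up.
There are look-alikes about, which are no part of the job. What is shaped like the part that bears seat but purple is not meant.

How it is judged (in metres and radians):
On the way:
1. the larger unit is lifted clear of the bench (height (world z) of pump_mid above 0.085 m), for 0.1 s.
At the end, for the whole second after the job is handed in: The larger unit stands at rest on the base with both pegs through its foot holes: centre within 15 mm of the middle of the base seen from above, no more than 5 mm above its home height, foot in line with the pegs within 11 degrees (either way round), tilted less than 3 degrees (horizontal distance between pump_mid and seat below 0.015 m and z of pump_mid in the frame of seat below 0.055 m and angle between the x axis of pump_mid and the x axis of seat, either way round below 0.2 rad and angle between pump_mid's own z axis and vertical below 0.06 rad and linear speed of pump below 0.02 m/s); the robot touches nothing.
It fails at once if the smaller spare unit is shifted by more than 30 mm (distance of spare_mid from where it was at the start of the episode above 0.03 m).
It also fails if it takes over 35 s, if anything falls off the work surface, if the arm or the gripper's body presses on something with over 40 N, if the wrist force passes 120 N, or if a joint passes its speed limit or range.

### The arm

A 7-joint arm with a two-finger parallel gripper is mounted at the origin on a cart in front of the work surface, level with it; the furniture and walls round the work are solid. World frame = base frame: x ahead of the robot, y to its left, z up, the work surface at z = 0. Lengths are in mm, angles in rad, forces in N, time in s.
With the tool pointing down it reaches from about 350 to 900 mm from the base axis. Payload 7.2 kg.
Tool frame: the origin (TCP) lies midway between the tips of the shut fingers; the grasp point (between the pads) lies 19 mm behind it; z points along the fingers, y is the line along which they close (so a half turn about z gives the same grasp; the last joint's range is limited). The gripper opens to 88 mm and grips with 3 to 60 N. Pads are 20 mm wide; open, the fingers measure 115 mm over their backs; the gripper's body (75 mm by 178 mm) begins 61 mm behind the grasp point.
Start: joints at [-1.26, 0.411, -0.013, 1.596, 0.006, 1.134, -0.082], TCP at [231.138, 580.693, 222.653] pointing down, gripper open.
Joint ranges: [-2.95, 2.95], [-0.29, 1.99], [-1.47, 1.44], [0.14, 2.54], [-1.03, 4.17], [0.13, 1.85], [-2.86, 2.86]. Speed limits (rad/s): [2.39, 2.39, 3.01, 3.01, 3.14, 3.14, 3.14].

### API

Orientations are given as [roll, pitch, yaw] about the fixed x, y, z axes, in that order (R = Rz(yaw) Ry(pitch) Rx(roll)).
In Python, from rig import env gives the robot as it stands. The module is installed in compiled form; this text tells all that it offers.
- The arm moves only by the tool carry_out, never from a script. Its argument "rows" is one flat list of numbers, 5 for each row, row after row: the shift along the world's x, y, z in cm, then the turn about the world's z in degrees, then the closure in counts, from 0 (fully open) to 255 (shut). In form: [x, y, z, roll, jaw, x, y, z, roll, jaw, ...]. A call has 1 to 8 rows; each row shifts and turns the commanded pose from where the row before left it; what a row does not reach is not made up. A row lasts 1/12 s, in which the tool goes at most 41.7 mm and 7.16 degrees, less where a joint would pass 70% of its speed; a pose out of reach is approached as far as the arm can. A call with a gripper value outside its range is refused whole. The fingers move at their own pace and stop on an object; "squeeze" is the grip in N (left out, the last holds). Time passes only in rows, so rows that do not move let the fingers close. It gives the time, the measured TCP pose, the force, the opening and the grip force at its end, in the units of the state.
- env.get_state(): the state, without advancing time (a new reading comes with each control period).
- env.read_camera(name): name is "scene" or "top"; returns a dict with "img" (420x560x3 uint8, red, green, blue), "fov_y" (degrees; the focal length in pixels is half the picture's height over the tangent of half this angle, whatever the lens; pixels are square), "cx", "cy" (the principal point, pixels), "extrinsics" (4x4, takes a point from camera to world coordinates). Camera axes: x right, y down, z forward; pixel columns grow to the right and rows downward; lengths in mm; the calibration is good to about 2 mm. A picture is of the moment at which its call begins. There is no depth.
- env.hand_in(): hands the job in; it is judged then, once.
Trained networks look in the newest picture that a camera, given by its name, has taken for a name from the list of things; names that differ only in an ending like _2 or _b are one class to them, and where a whole thing is asked for, a point or a joint stands for the part that bears it (a point fixed in the world has none). Each returns a list of dicts, best first, with "conf" (0 to 1); they miss things now and then, are a little off and sometimes report something else, mostly with a low value. They report only what shows in the picture. A call takes as long as a camera call. They do not tell look-alikes from the thing itself.
- env.cut_out(camera, name): "mask" (420x560 bool, what is visible of it) and "at" ([column, row] in pixels, amid what is visible of it).
The state is a dict: "t": time; "q": joint angles; "joint_vel": joint speeds; "effort": joint torques, N m; "eef_pos": TCP position; "ee_rot": TCP orientation; "wrist_force": force on the tool from outside, world axes, zero at the start; "ft_torque": the same for the moment, N m; "finger_gap": finger opening in mm; "finger_force": force on a finger pad.
Only numpy, scipy, OpenCV 4.12 (cv2) and the standard library are available. Lean on these libraries where they do the work, as an engineer would, in place of code of your own. Each camera call takes 0.05 s, during which the arm holds its last target. There are 200 camera calls.

## Working session

There is one attempt and no reset: what is moved stays moved. The work goes in short steps, Python scripts to look and compute and a tool call to move; the robot and the scene stay as the last step left them, time stands still between calls to the robot, and variables do not carry over. Pictures are saved under pics/ and viewed, at most 10 in all, crops included, and the job is handed in when it is done.

Besides the shell and the picture viewer there is one more tool, called after "Request:" as name(argument=value, ...) on one line, values as JSON. carry_out: Moves the arm, as the interface text tells. Its arguments: {"type":"object","properties":{"rows":{"type":"array","items":{"type":"number"}},"squeeze":{"type":"number"}},"required":["rows"]}

```bash
mkdir -p pics
cat > h.py <<'E'
import numpy as np,cv2
from rig import env
def cam(n):
    c=env.read_camera(n); c['f']=210/np.tan(np.radians(c['fov_y'])/2); return c
def ray(c,uv,z):
    E=np.array(c['extrinsics']); d=E[:3,:3]@np.array([(uv[0]-c['cx'])/c['f'],(uv[1]-c['cy'])/c['f'],1]); o=E[:3,3]
    return o+d*(z-o[2])/d[2]
def proj(c,p):
    E=np.array(c['extrinsics']); q=E[:3,:3].T@(np.array(p)-E[:3,3]); return np.array([c['cx']+c['f']*q[0]/q[2],c['cy']+c['f']*q[1]/q[2]])
E
python3 - <<'E'
from h import *
ims=[]
for n in ['top','scene']:
    c=cam(n); ims.append(c['img']); print(n,np.round(c['extrinsics'],2).tolist(),c['fov_y'],c['cx'],c['cy'])
    for k,z in [('pump_mid',50),('seat',18),('spare_mid',35)]:
        for d in env.cut_out(n,k): print(k,round(d['conf'],2),np.round(d['at']),d['mask'].sum(),np.round(ray(c,d['at'],z)))
    cv2.imwrite(f'pics/{n}1.png',c['img'][:,:,::-1])
s=env.get_state();print(s['t'],s['eef_pos'],s['ee_rot'])
E
```

```text
top [[0.14, -0.97, 0.21, 286.97], [-0.99, -0.14, 0.03, 168.34], [0.0, -0.21, -0.98, 1220.65], [0.0, 0.0, 0.0, 1.0]] 45.178045189222146 275.82376316611686 216.41040806485253
pump_mid 0.87 [421. 249.] 2191 [ 504. -148.   50.]
pump_mid 0.3 [204. 201.] 1238 [546. 375.  50.]
seat 0.96 [128. 184.] 3131 [568. 572.  18.]
seat 0.63 [320. 244.] 3165 [488.  86.  18.]
spare_mid 0.65 [205. 200.] 1267 [553. 376.  35.]
scene [[0.83, -0.34, 0.44, -69.4], [-0.56, -0.49, 0.67, -680.85], [-0.01, -0.8, -0.6, 821.34], [0.0, 0.0, 0.0, 1.0]] 48.36541508424944 270.5137447833057 209.80019661248332
pump_mid 0.82 [356. 290.] 2553 [ 491. -173.   50.]
seat 0.91 [225. 159.] 1018 [561. 552.  18.]
seat 0.8 [287. 241.] 1931 [487.  85.  18.]
spare_mid 0.85 [251. 184.] 769 [541. 350.  35.]
0.4 [231.11082901 580.6343176  222.53175656] [-3.14141635e+00  1.87793159e-05  2.76280606e+00]
```

View pics/top1.png

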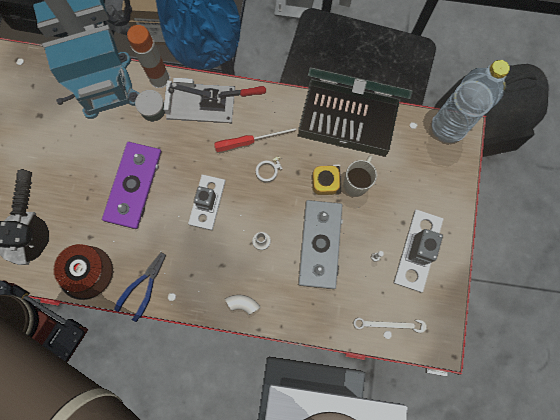

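View pics/scene1.png

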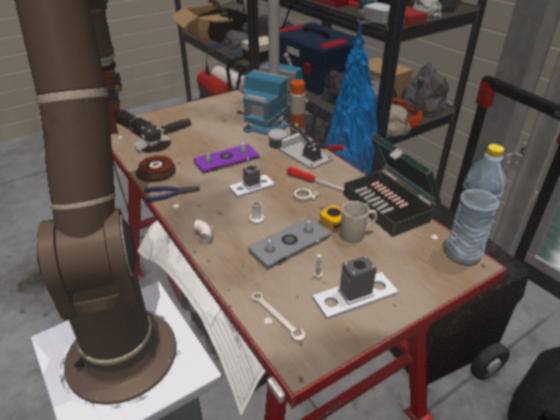

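The top picture shows the larger unit at (421,249). Candidates for it are (421,249), with the long foot, and the small spare at (205,200). Candidates for the base are grey at (320,244) and the purple look-alike at (128,184). I choose the unit at (421,249) and the grey base at (320,244). The scene view agrees: unit at (356,285), grey base at (287,241).

```bash
cat >> h.py <<'E'
from scipy.optimize import minimize
def box(a,b,z0,z1): return np.array([[x,y,z] for x in(-a/2,a/2) for y in(-b/2,b/2) for z in(z0,z1)])
PUMP=[box(190,70,0,10),box(64,46,0,100)]
peg=lambda s:np.array([[s*65+r*np.cos(t),r*np.sin(t),z] for t in np.arange(0,6.28,.4) for r,z in((10,18),(10,30),(4,48))])
SEAT=[box(210,90,0,18),peg(1),peg(-1)]
def sil(c,parts,p,z=0):
    m=np.zeros((840*2,560*4),np.uint8)[:1680]; R=np.array([[np.cos(p[2]),-np.sin(p[2]),0],[np.sin(p[2]),np.cos(p[2]),0],[0,0,1]])
    for q in parts:
        h=cv2.convexHull(np.array([proj(c,R@v+[p[0],p[1],z]) for v in q],np.float32))
        cv2.fillPoly(m,[np.round(h*4+1.5).astype(np.int32)],1)
    return cv2.resize(m.astype(np.float32),(560,420),interpolation=cv2.INTER_AREA)
def fit(obs,parts,p0,z=0):
    f=lambda v:sum(np.abs(sil(c,parts,[v[0],v[1],v[2]/100],z)-m).sum() for c,m in obs)
    best=min((minimize(f,[p0[0],p0[1],a],method='Nelder-Mead',options=dict(initial_simplex=[[p0[0]+i,p0[1]+j,a+k] for i,j,k in((0,0,0),(15,0,0),(0,15,0),(0,0,15))],xatol=.2,fatol=.5)) for a in (p0[2]*100-15,p0[2]*100+10)),key=lambda r:r.fun)
    return best.x*[1,1,.01],best.fun
def fill(m):
    k=np.zeros(m.shape,np.uint8); cs,_=cv2.findContours(m.astype(np.uint8),cv2.RETR_EXTERNAL,cv2.CHAIN_APPROX_NONE)
    cv2.drawContours(k,[max(cs,key=cv2.contourArea)],-1,1,-1); return k.astype(np.float32)
def near(n,k,c,xy,z):
    return min(env.cut_out(n,k),key=lambda d:np.hypot(*(ray(c,d['at'],z)[:2]-xy)))
E
python3 - <<'E'
from h import *
C={n:cam(n) for n in('top','scene')}
a0=np.arctan2(*(ray(C['top'],(428,225),10)-ray(C['top'],(412,275),10))[[1,0]])
b0=np.arctan2(*(ray(C['top'],(324,216),40)-ray(C['top'],(318,269),40))[[1,0]])
big=None
for k,parts,p0,z in [('pump_mid',PUMP,(500,-160,a0),50),('seat',SEAT,(488,86,b0),18)]:
    obs=[(C[n],fill(near(n,k,C[n],np.array(p0[:2]),z)['mask'])) for n in C]
    for o in (obs,obs[:1],obs[1:]):
        p,e=fit(o,parts,p0); print(k,np.round(p,3),round(e),[int(m.sum()) for _,m in o])
        if len(o)==2: P=p
    for n,(c,m) in zip(C,obs):
        im=c['img']; s=(sil(c,parts,P)>.5).astype(np.uint8)
        cs,_=cv2.findContours(s,cv2.RETR_EXTERNAL,cv2.CHAIN_APPROX_NONE); 
        for q in np.vstack(cs)[:,0]: im[q[1],q[0]]=(255,0,0)
t=C['top']['img'][180:320,280:480];s=C['scene']['img'][190:330,220:420]
cv2.imwrite('pics/c1.png',cv2.resize(np.hstack([t,s]),None,fx=2,fy=2,interpolation=0)[:,:,::-1])
E
```

```text
pump_mid [ 5.13049e+02 -1.52383e+02 -1.92000e-01] 293 [2503, 2737]
pump_mid [ 5.09885e+02 -1.52201e+02 -1.88000e-01] 73 [2503]
pump_mid [ 5.15208e+02 -1.51082e+02 -1.86000e-01] 104 [2737]
seat [4.97356e+02 8.96810e+01 6.60000e-02] 6426 [2999, 2000]
seat [1215.222  139.889   -4.514] 2999 [2999]
seat [4.97924e+02 8.99190e+01 8.00000e-02] 152 [2000]
```

View pics/c1.png

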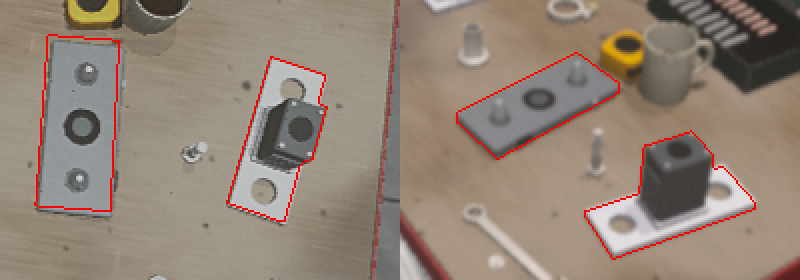

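The crop shows the red outlines lying on the pump in both views: top about (278,140) of the crop, scene about (670,190). So the pump is at about (512,-152) with yaw -0.19. The grey base is at about (496,90) with yaw about 0.07, and I will refine that from the top view while moving.

Request:
carry_out(rows=[1.4,-3.66,0,0.53,0,1.4,-3.66,0,0.53,0,1.4,-3.66,0,0.53,0,1.4,-3.66,0,0.53,0,1.4,-3.66,0,0.53,0,1.4,-3.66,0,0.53,0,1.4,-3.66,0,0.53,0,1.4,-3.66,0,0.53,0])

```text
t: 1.37
eef_pos: [343.5, 286.1, 222.9]
ee_rot: [3.141, 0.0, 2.837]
wrist_force: [1.2, -0.4, 0.6]
finger_gap: 87.9
finger_force: 0.0
```

Request:
carry_out(rows=[1.4,-3.66,0,0.53,0,1.4,-3.66,0,0.53,0,1.4,-3.66,0,0.53,0,1.4,-3.66,0,0.53,0,1.4,-3.66,0,0.53,0,1.4,-3.66,0,0.53,0,1.4,-3.66,0,0.53,0,1.4,-3.66,0,0.53,0])

```text
t: 2.03
eef_pos: [455.6, -6.8, 223.1]
ee_rot: [3.141, 0.001, 2.911]
wrist_force: [0.6, 0.3, -0.9]
finger_gap: 87.5
finger_force: 0.0
```

Request:
carry_out(rows=[1.4,-3.66,0,0.53,0,1.4,-3.66,0,0.53,0,1.4,-3.66,0,0.53,0,1.4,-3.66,0,0.53,0,0,0,0,0,0,0,0,0,0,0])

```text
t: 2.53
eef_pos: [511.1, -153.8, 222.5]
ee_rot: [-3.141, -0.0, 2.943]
wrist_force: [0.1, 1.1, -0.2]
finger_gap: 88.1
finger_force: 0.0
```

Request:
carry_out(rows=[0.1,0.15,-3.2,0.5,0,0,0,-3.2,0,0,0,0,-3.2,0,0,0,0,-3.2,0,0,0,0,-2.2,0,0,0,0,-1.2,0,0,0,0,0,0,0,0,0,0,0,120], squeeze=40)

```text
t: 3.2
eef_pos: [512.3, -149.1, 61.0]
ee_rot: [3.141, -0.0, 2.957]
wrist_force: [0.7, -0.0, -0.4]
finger_gap: 83.6
finger_force: 0.0
```

Request:
carry_out(rows=[0,0,0,0,255,0,0,0,0,255,0,0,0,0,255,0,0,0,0,255,0,0,0,0,255,0,0,0,0,255])

```text
t: 3.7
eef_pos: [512.4, -151.3, 61.3]
ee_rot: [-3.14, 0.002, 2.956]
wrist_force: [0.8, -1.2, -3.2]
finger_gap: 45.6
finger_force: 39.9
```

Run:
```python
from h import *
c=cam('top'); p0=np.array([494,90])
ds=env.cut_out('top','seat')
for d in ds: print(d['conf'],np.round(d['at']),d['mask'].sum())
d=min(ds,key=lambda d:np.hypot(d['at'][0]-320,d['at'][1]-244))
print(fit([(c,fill(d['mask']))],SEAT,(494,90,.06)))
# direct: peg tips seen as bright dots
g=cv2.cvtColor(c['img'],cv2.COLOR_RGB2GRAY); t=[]
for u,v in((324,216),(319,270)):
    w=g[v-7:v+8,u-7:u+8]; i=np.unravel_index(w.argmax(),w.shape); t.append(ray(c,(u-7+i[1],v-7+i[0]),48)); print(u-7+i[1],v-7+i[0],np.round(t[-1]))
print((t[0]+t[1])/2,np.linalg.norm(t[0]-t[1]),np.arctan2(*(t[0]-t[1])[[1,0]]))
cv2.imwrite('pics/seat.png',cv2.resize(c['img'][180:310,260:460],None,fx=4,fy=4,interpolation=2)[:,:,::-1])
```

```text
0.8 [130. 184.] 3005
0.64 [321. 244.] 3269
(array([4.90343321e+02, 8.54684992e+01, 4.53943442e-02]), np.float64(96.5))
324 214 [556.  87.  48.]
320 268 [427.  81.  48.]
[491.62601249  84.12394767  48.        ] 129.03841842963405 0.051787968485292844
```

View pics/seat.png

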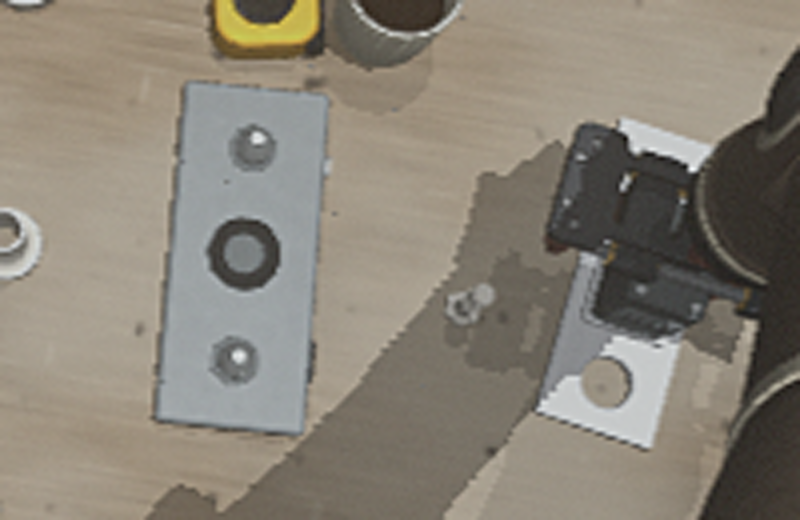

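The crop shows the gripper closed on the housing, with a gap of 45.6 mm. The seat's pegs are at crop (255,140) and (237,357), spaced 129 mm as they must be. Lift and carry.

Request:
carry_out(rows=[0,0,1,0,255,0,0,2,0,255,0,0,2.5,0,255,0,0,2.5,0,255,0,0,1,0,255,0,0,0,0,255,0,0,0,0,255])

```text
t: 4.38
eef_pos: [511.9, -149.1, 150.3]
ee_rot: [3.141, -0.0, 2.957]
wrist_force: [-0.6, -0.4, -4.2]
finger_gap: 45.7
finger_force: 39.9
```

Request:
carry_out(rows=[-0.2,2.4,0,1.4,255,-0.3,3.6,0,2.1,255,-0.3,3.6,0,2.1,255,-0.3,3.6,0,2.1,255,-0.3,3.6,0,2.1,255,-0.3,3.6,0,2.1,255,-0.1,2.4,0,1.3,255,0,1,0,0.6,255])

```text
t: 5.05
eef_pos: [492.2, 92.8, 148.7]
ee_rot: [3.141, -0.003, -3.079]
wrist_force: [0.6, 0.2, -3.7]
finger_gap: 45.8
finger_force: 39.9
```

Request:
carry_out(rows=[0,0,-1.5,0,255,0,0,0,0,255,0,0,0,0,255])

```text
t: 5.3
eef_pos: [492.7, 87.1, 134.1]
ee_rot: [-3.14, -0.004, -3.087]
wrist_force: [-0.2, -0.2, -3.1]
finger_gap: 45.6
finger_force: 39.9
```

Run:
```python
from h import *
s=env.get_state(); print(s['t'],s['eef_pos'],s['ee_rot'],s['wrist_force'])
C={n:cam(n) for n in('top','scene')}
z=s['eef_pos'][2]-61.3
T=s['eef_pos']
for n,c in C.items():
  for d in env.cut_out(n,'pump_mid')[:2]: print(n,d['conf'],d['at'],d['mask'].sum())
  im=c['img']
  R=lambda a:np.array([[np.cos(a),-np.sin(a),0],[np.sin(a),np.cos(a),0],[0,0,1]])
  yaw=s['ee_rot'][2]-np.pi
  P=[T[0],T[1],z]
  c['img']=im=cv2.resize(im,None,fx=4,fy=4,interpolation=2)
  for q,o,a,col in ([((x,y,10)) for x in(-95,95) for y in(-35,35)],P,yaw,(255,0,0)),([((x,y,18)) for x in(-105,105) for y in(-45,45)],[492,86,0],.055,(0,255,0)):
    for v in q:
      u=proj(c,R(a)@np.array(v)+o)*4; cv2.circle(im,tuple(int(k) for k in u+1.5),4,col,-1)
cv2.imwrite('pics/a.png',cv2.cvtColor(C['top']['img'][180*4:310*4,240*4:400*4],4)); cv2.imwrite('pics/b.png',cv2.cvtColor(C['scene']['img'][160*4:300*4,210*4:380*4],4))
```

```text
5.3 [492.74863397  87.14641454 134.08526775] [-3.14009906 -0.00387289 -3.08670406] [-0.233182   -0.18643129 -3.1028413 ]
top 0.82 [314.8, 260.5] 635
scene 0.89 [286.6, 217.7] 1770
```

View pics/a.png

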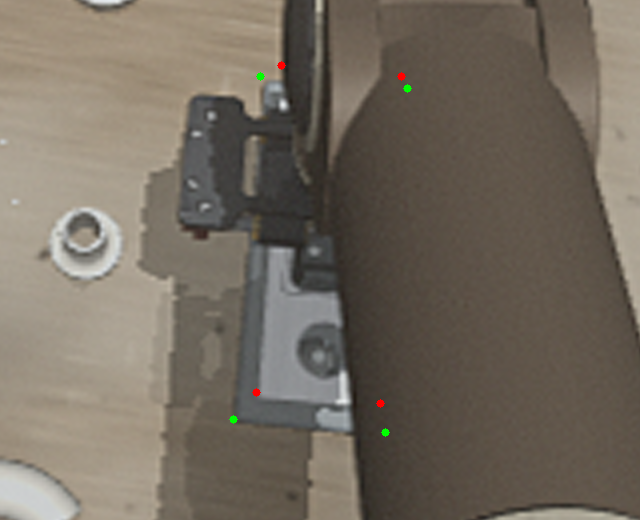

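View pics/b.png

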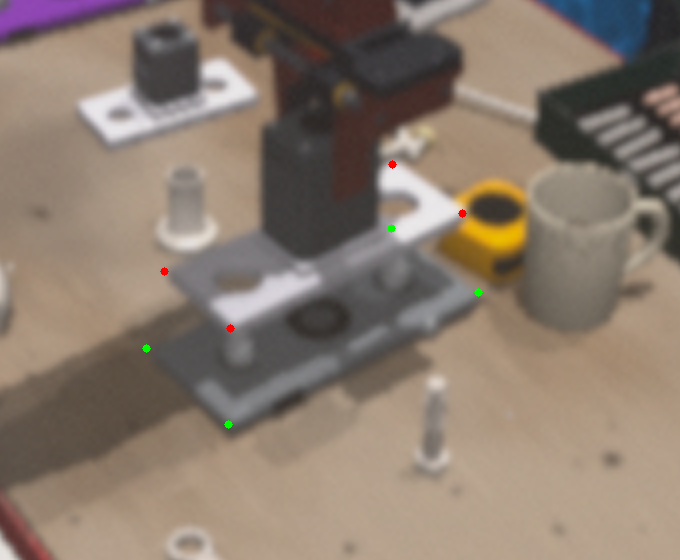

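The top crop shows the near peg centred in its hole at about (320,348). The scene crop shows the plate above both pegs and in line with the base. Descend gently.

Request:
carry_out(rows=[0,-0.1,-1,0,255,0,0,-1,0,255,0,0,-1,0,255,0,0,-0.8,0,255,0,0,0,0,255])

```text
t: 5.92
eef_pos: [492.7, 86.8, 95.4]
ee_rot: [-3.141, -0.003, -3.086]
wrist_force: [0.2, -1.0, -3.1]
finger_gap: 46.2
finger_force: 39.9
```

Request:
carry_out(rows=[0,0,-0.5,0,255,0,0,-0.5,0,255,0,0,-0.3,0,255,0,0,-0.2,0,255,0,0,0,0,255,0,0,0,0,255])

```text
t: 6.42
eef_pos: [494.2, 87.2, 82.7]
ee_rot: [3.142, 0.0, -3.086]
wrist_force: [0.8, 0.1, -4.0]
finger_gap: 46.0
finger_force: 39.9
```

Request:
carry_out(rows=[0,0,-0.15,0,255,0,0,-0.15,0,255,0,0,-0.1,0,255,0,0,0,0,255,0,0,0,0,255])

```text
t: 6.83
eef_pos: [494.2, 87.1, 79.1]
ee_rot: [3.141, 0.0, -3.086]
wrist_force: [-2.5, -2.4, 3.6]
finger_gap: 46.2
finger_force: 40.0
```

Contact at the home height, so the foot is seated. Release with the jaw opening evenly, then rise.

Request:
carry_out(rows=[0,0,0,0,100,0,0,0,0,60,0,0,0,0,0,0,0,0,0,0,0,0,0,0,0,0,0,0,0,0,0,0,0,0])

```text
invalid input at $.rows: expected a multiple of 5 numbers
```

Request:
carry_out(rows=[0,0,2,0,0,0,0,3,0,0,0,0,3.5,0,0,0,0,3.5,0,0,0,0,3,0,0,-3,0,0,0,0,-3.5,0,0,0,0,0,0,0,0,0])

```text
t: 7.5
eef_pos: [424.5, 86.9, 228.8]
ee_rot: [3.14, -0.002, -3.085]
wrist_force: [-0.4, 0.1, -0.4]
finger_gap: 87.7
finger_force: 0.0
```

Run:
```python
from h import *
s=env.get_state(); print(s['t'],s['eef_pos'],s['finger_gap'])
C={n:cam(n) for n in('top','scene')}
for n,c in C.items():
  d=near(n,'pump_mid',c,np.array([492,86]),68); print(n,d['conf'],d['at'],fit([(c,fill(d['mask']))],PUMP,(492,86,.055),18))
cv2.imwrite('pics/f.png',cv2.resize(np.hstack([C['top']['img'][170:310,240:400],C['scene']['img'][160:300,210:370]]),None,fx=2.4,fy=2.4,interpolation=2)[:,:,::-1])
```

```text
7.5 [424.53484506  86.93453203 228.80971256] 87.68391125259724Traceback (most recent call last):
  File "<stdin>", line 5, in <module>
  File "h.py", line 29, in near
    return min(env.cut_out(n,k),key=lambda d:np.hypot(*(ray(c,d['at'],z)[:2]-xy)))
ValueError: min() iterable argument is empty
```

My release call had a wrong count of numbers and was refused, so the jaw opened while the arm was already rising. Check whether the unit was lifted.

Run:
```python
from h import *
C={n:cam(n) for n in('top','scene')}
cv2.imwrite('pics/f.png',cv2.resize(np.hstack([C['top']['img'][150:310,230:400],C['scene']['img'][150:310,200:370]]),None,fx=2.3,fy=2.3,interpolation=2)[:,:,::-1])
for n,c in C.items():
  for d in env.cut_out(n,'pump_mid'):
    print(n,d['conf'],d['at'],d['mask'].sum())
    if n=='scene' and np.hypot(d['at'][0]-287,d['at'][1]-230)<40: print(fit([(c,fill(d['mask']))],PUMP,(492,86,.055),18))
```

```text
top 0.73 [308.8, 270.6] 410
scene 0.89 [287.9, 231.9] 1965
(array([4.95815510e+02, 8.80471080e+01, 5.52424734e-02]), np.float64(88.9375))
```

View pics/f.png

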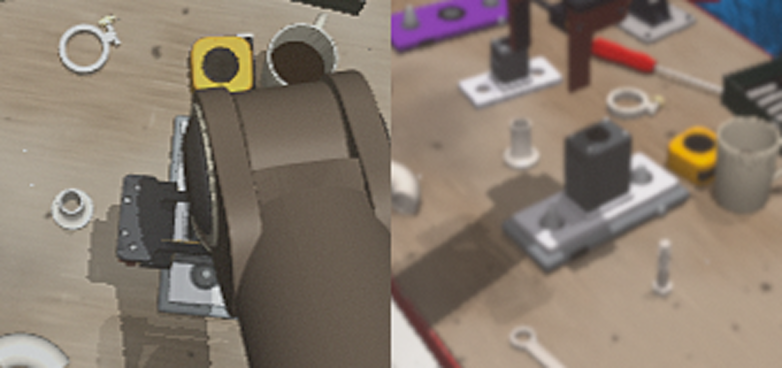

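The picture shows the unit on the base: housing at crop (598,165), both pegs up through the holes at (553,215) and (640,172), and the foot flat. I'll clear the arm for one top-view check.

Request:
carry_out(rows=[-0.5,3.5,0,0,0,-0.5,3.5,0,0,0,-0.5,3.5,0,0,0,-0.5,3.5,0,0,0,-0.5,3.5,0,0,0,-0.5,3.5,0,0,0,-0.5,3.5,0,0,0,0,3,0,0,0])

```text
t: 8.52
eef_pos: [393.3, 365.0, 228.1]
ee_rot: [3.142, -0.001, -3.084]
wrist_force: [0.4, 0.3, 0.3]
finger_gap: 87.6
finger_force: 0.0
```

Run:
```python
from h import *
c=cam('top')
for d in env.cut_out('top','pump_mid'):
    print(d['conf'],d['at'],d['mask'].sum())
    if abs(d['at'][0]-320)<30:
        for z in (18,26): print(z,fit([(c,fill(d['mask']))],PUMP,(490,86,.05),z))
cv2.imwrite('pics/g.png',cv2.resize(c['img'][180:310,250:400],None,fx=4,fy=4,interpolation=2)[:,:,::-1])
```

```text
0.71 [321.8, 243.3] 2086
18 (array([4.91213485e+02, 8.67320697e+01, 5.73161590e-02]), np.float64(72.625))
26 (array([4.89887668e+02, 8.71063009e+01, 5.75198296e-02]), np.float64(93.0))
```

View pics/g.png

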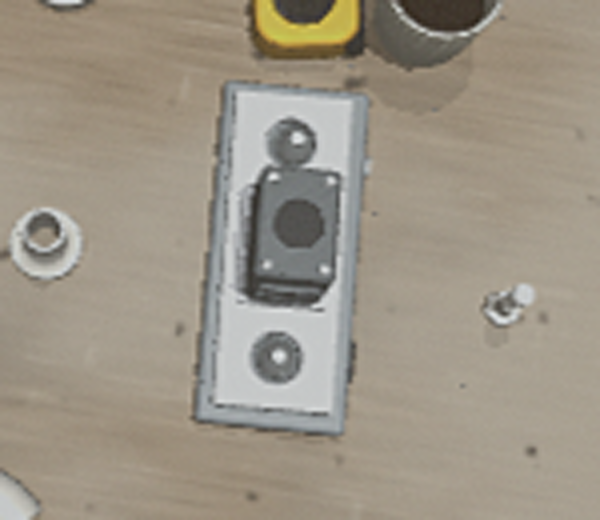

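The unit sits centred on the base, with pegs in both holes at (293,140) and (277,357). The fit puts it within about 2 mm of the seat, so I'm handing in.

```bash
python3 -c "
from rig import env
print(env.hand_in())"
```

```text
the job is handed in; nothing more can be done
None
```

The larger pump unit is on the grey base with both pegs through its foot holes, centred within about 2 mm by the top camera and released; the spare was never approached, and the job was handed in at about 8.6 s with no verdict returned.

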